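# Axial check of a dry-block calibrator: draw the logger probe up 40 mm and hold it

### The arm

A 6-joint arm with a two-finger parallel gripper is mounted at the origin on a cart in front of the work surface, level with it; the furniture and walls round the work are solid. World frame = base frame: x ahead of the robot, y to its left, z up, the work surface at z = 0. Lengths are in m, angles in rad, forces in N, time in s.
With the tool pointing down it reaches from about 0.375 to 0.975 m from the base axis. Payload 3.8 kg.
Tool frame: the origin (TCP) lies midway between the tips of the shut fingers; the grasp point (between the pads) lies 19 mm behind it; z points along the fingers, y is the line along which they close (so a half turn about z gives the same grasp; the last joint's range is limited). The gripper opens to 85 mm and grips with 20 to 120 N. Pads are 22 mm wide; open, the fingers measure 114 mm over their backs; the gripper's body (76 mm by 85 mm) begins 54 mm behind the grasp point. The pads swing forward as they close: fully open they stand 13 mm farther back than shut.
Start: joints at [-1.215, 0.264, 1.604, -0, 1.274, -0.037], TCP at [0.258, -0.624, 0.231] pointing down, gripper open.
Joint ranges: [-2.63, 2.63], [-0.94, 2.18], [0.31, 2.57], [-1.31, 4.45], [0, 2.66], [-2.55, 2.55]. Speed limits (rad/s): [2.57, 2.57, 3.14, 3.14, 3.14, 3.14].

### API

Orientations are given as a rotation vector (axis times angle).
In Python, from workcell import bot gives the robot as it stands.
- The arm moves only by the tool jog_arm, never from a script. Its argument "motion" is a list of rows, each a list of 5 numbers: the opening, from -1 (shut) to 1 (fully open), then the shift along the tool's x, y, z in mm, then the turn about the tool's z in degrees. In form: [[claw, x, y, z, twist], ...]. A call has 1 to 10 rows; each row shifts and turns the commanded pose from where the row before left it, along the tool's axes as they then stand; what a row does not reach is not made up. A row lasts 1/12 s, in which the tool goes at most 41.7 mm and 7.16 degrees, less where a joint would pass 70% of its speed; a pose out of reach is approached as far as the arm can. A call with a gripper value outside its range is refused whole. The fingers move at their own pace and stop on an object; "force" is the grip in N (left out, the last holds). Time passes only in rows, so rows that do not move let the fingers close. It gives the time, the measured TCP pose, the force, the opening and the grip force at its end, in the units of the state.
- bot.read_state(): the state, without advancing time (a new reading comes with each control period).
- bot.read_camera(name): name is "scene" or "side" or "wrist"; returns (picture, depth): 420x560x3 uint8, red, green, blue; 420x560 float32, m along the optical axis (not along the pixel's ray), 0 where there is no reading.
- bot.get_calibration(name): a dict with "vfov" (degrees; the focal length in pixels is half the picture's height over the tangent of half this angle, whatever the lens; pixels are square), "cx", "cy" (the principal point, pixels), "rvec" (rotation vector, rad) and "tvec" (3), from world to camera coordinates, as OpenCV has them; the wrist camera has in their place "tool_from_camera" (4x4, takes a point from camera to tool coordinates, whose origin is the TCP and whose axes are the flange's). Camera axes: x right, y down, z forward; pixel columns grow to the right and rows downward; lengths in m; the calibration is good to about 2 mm. A picture is of the moment at which its call begins: read the wrist's pose just before it. get_calibration takes no time and is no camera call.
- bot.finish_job(): hands the job in; it is judged then, once.
The state is a dict: "time": time; "q": joint angles; "joint_vel": joint speeds; "joint_torque": joint torques, N m; "tool_pos": TCP position; "tcp_rot": TCP orientation; "wrist_force": force on the tool from outside, world axes, zero at the start; "torque": the same for the moment, N m; "width": opening from 0.0 (shut) to 1.0 (fully open); "grip_force": force on a finger pad.
Only numpy, scipy, OpenCV 4.12 (cv2) and the standard library are available. Lean on these libraries where they do the work, as an engineer would, in place of code of your own. Each camera call takes 0.05 s, during which the arm holds its last target. There are 200 camera calls.

### The job

For the second reading of the axial check, open the clear cover of the dry-block calibrator by putting the spatula's blade into the notch under the cover's front rim and lifting (never with the fingers), lean the cover right back against its stop, and lay the spatula down flat on the worktop without dropping it. Then grip the logger probe by its tall grey head and draw it straight up in its snug bore by 40 mm, until the dark groove on its stem is level with the top of the metal block, without forcing it sideways, tilting it or pulling it out. Finish while still holding it there, gripped and at rest; leave the white plug in its bore and the other things on the bench where they are.

Things in the scene. Friction and masses are not known exactly. Their poses are not given: they have to be found in the camera images.
- dry_block: Benchtop dry-block calibrator, fixed: white housing, grey cheeks, 116 x 168 mm, deck 84 mm high, small display in front. Origin: centre of its underside, on the worktop; x to its back, z up. In the deck an aluminium block, top at z = 0.086, with two upright bores (15 mm wide, 74 mm deep) at x = -0.002, y = +0.032 and -0.032. Front face at x = -0.056.
- notch (a point): Middle of the mouth of the blade notch, in the middle of the housing's top front edge (x = -0.056, y = 0, z = 0.0795 of the calibrator, same axes): the blade goes in level along +x. Notch 48 mm wide, 18 mm deep; 9 mm from its floor to the deck, roofed by the shut cover's front rim.
- cover (a joint): Angle of the clear hood in rad: 0 shut, 1.85 leaning on its stop. Hinge line along y at x = 0.050, z = 0.088 of the calibrator, at the back. Hood 140 mm wide, reaching 110 mm forward and 60 mm above the hinge line, walls 3 mm. Lifting at the front rim takes about 1 N. It falls shut from below 0.8 rad and falls back to its stop from above 1.2 rad.
- cover_rim (a point): Lower front edge, at mid-width, of the cover's grey front rim bar (8 mm front to back, 5 mm high, overhanging the housing's front by 4 mm); turns with the cover, 110 mm from the hinge line and, shut, 3 mm below it.
- logger: Logger probe in one of the bores (which varies), 0.5 mm play all round: steel stem 14 mm thick, 73 mm long; shoulder 30 mm wide, 4 mm thick, resting on the block; grey ribbed head 22 mm wide, 4 to 40 mm above the shoulder's underside. Dark groove round the stem 40 mm below the shoulder. Origin: centre of the shoulder's underside; z up. 80 to 170 g. Drops back if let go.
- plug: White plastic blind plug in the other bore: disc head 28 mm wide, 9 mm high, on the block. Origin: centre of the head's underside. Leave alone.
- spatula: Flat-blade laboratory spatula on the worktop, 70 g: black handle 18 mm wide, 14 mm high, steel blade 20 mm wide, 2 mm thick, its middle plane 7 mm above the handle's underside. Origin: on the handle's underside near the balance point; x to the blade, z up. Handle x = -0.065 to +0.029, blade to its round tip at +0.113. Grasp across the handle near the origin.
- spatula_tip (a point): End of the spatula's blade, in its middle plane, 113 mm from and 7 mm above the spatula's origin; axes as the spatula's.
- water_bath: Four-hole steel water bath right of the calibrator and behind the spatula, fixed, always in the same place: its front at world x = 0.573, its left side at y = 0.075, 226 mm high. Origin: near the centre of its underside. Keep the hand clear of it.
- beaker: Small beaker with a rod, 50 mm wide, 92 mm high, left of the calibrator. Origin: centre of its foot. Bystander.
- salt_vial: Glass vial with white cap, 51 mm wide, 97 mm high, left in front. Origin: centre of its foot. Bystander.
- petri: Closed petri dish, 92 mm wide, 15 mm high, right of the spatula. Origin: centre of its underside. Bystander.

How it is judged:
On the way, in this order (a step that is already met when the one before it is completed fails the run):
1. the spatula has raised the cover (value of joint cover above 0.25 rad and contact force between spatula and cover above 0.1 N), for 0.05 s.
2. the cover leans back against its stop (value of joint cover above 1.75 rad), for 0.2 s.
At the end, for the whole second after the job is handed in: Cover leaning back (over 1.7 rad); spatula lying flat on the worktop, let go; probe 34 to 46 mm above its seat, within 4 mm of the bore's axis, tilted under 0.05 rad, still, gripped with over 3 N, pressing on the block with under 8 N; plug moved under 6 mm. The arm goes on holding the probe (value of joint cover above 1.7 rad and height (world z) of spatula below 0.012 m and angle between spatula's own z axis and vertical below 0.12 rad and contact force between the fingers and spatula below 0.2 N and z of logger in the frame of dry_block between 0.12 and 0.132 m and x of logger in the frame of dry_block between -0.006 and 0.002 m and (y of logger in the frame of dry_block between 0.028 and 0.036 m or y of logger in the frame of dry_block between -0.036 and -0.028 m) and angle between logger's own z axis and vertical below 0.05 rad and contact force between the fingers and logger above 3 N and contact force between logger and dry_block below 8 N and linear speed of logger below 0.01 m/s and distance of plug from where it was at the start of the episode below 0.006 m); the arm keeps its last pose, push and grip.
It fails at once if the fingers touch the cover while it is shut or half open (contact force between the fingers and cover above 1 N and value of joint cover below 1.5 rad).
It fails at once if the logger probe is forced against its bore with more than 25 N while it is drawn up (jammed) (contact force between logger and dry_block above 25 N and z of logger in the frame of dry_block above 0.091 m).
It fails at once if the logger probe is pulled out of its bore (z of logger in the frame of dry_block above 0.15 m).
It fails at once if the spatula is dropped (falls free at over 0.8 m/s) (linear speed of spatula above 0.8 m/s and contact force between the fingers and spatula below 0.1 N).
It fails at once if the plug is disturbed by more than 6 mm or a bystander (beaker, vial, petri dish) by more than 20 mm (distance of plug from where it was at the start of the episode above 0.006 m or distance of any of beaker, salt_vial, petri from where it was at the start of the episode above 0.02 m).
It also fails if it takes over 58 s, if anything falls off the work surface, if the arm or the gripper's body presses on something with over 40 N, if the wrist force passes 120 N, or if a joint passes its speed limit or range.

## Working session

There is one attempt and no reset: what is moved stays moved. The work goes in short steps, Python scripts to look and compute and a tool call to move; the robot and the scene stay as the last step left them, time stands still between calls to the robot, and variables do not carry over. Pictures are saved under pics/ and viewed, at most 10 in all, crops included, and the job is handed in when it is done.

Besides the shell and the picture viewer there is one more tool, called after "Call:" in YAML: its name, and indented under it one key for each argument. jog_arm: Moves the arm, as the interface text tells. Its arguments: {"type":"object","properties":{"motion":{"type":"array"},"force":{"type":"number"}},"required":["motion"]}

```bash
mkdir -p pics; ls
cat > h.py <<'E'
import numpy as np, cv2
from scipy.spatial.transform import Rotation as R
from workcell import bot
def cam(name):
    s=bot.read_state(); im,d=bot.read_camera(name); c=bot.get_calibration(name)
    f=im.shape[0]/2/np.tan(np.radians(c["vfov"])/2)
    if "rvec" in c:
        Rw=cv2.Rodrigues(np.array(c["rvec"],float))[0]; t=np.array(c["tvec"],float).ravel()
        Rc=Rw.T; o=-Rw.T@t
    else:
        T=np.array(c["tool_from_camera"]); Rt=R.from_rotvec(s["tcp_rot"]).as_matrix()
        Rc=Rt@T[:3,:3]; o=Rt@T[:3,3]+np.array(s["tool_pos"])
    return dict(im=im,d=d,f=f,cx=c["cx"],cy=c["cy"],R=Rc,o=o)
def ray(c,u,v):
    u=np.asarray(u,float);v=np.asarray(v,float)
    return np.stack([(u-c["cx"])/c["f"],(v-c["cy"])/c["f"],np.ones_like(u)],-1)@c["R"].T
def plane(c,u,v,z):
    r=ray(c,u,v); return c["o"]+r*((z-c["o"][2])/r[...,2])[...,None]
def cloud(c):
    v,u=np.mgrid[:c["im"].shape[0],:c["im"].shape[1]]
    return c["o"]+ray(c,u,v)*c["d"][...,None]
def proj(c,p):
    q=(np.asarray(p)-c["o"])@c["R"]; return np.stack([c["f"]*q[...,0]/q[...,2]+c["cx"],c["f"]*q[...,1]/q[...,2]+c["cy"]],-1)
def save(c,n): cv2.imwrite("pics/"+n,c["im"][...,::-1])
E
python3 - <<'E'
from h import *
import pickle
cs={}
for n in("scene","side"):
    c=cam(n);save(c,n+"0.png");cs[n]=c;print(n,c["o"],c["R"][:,2],c["f"],(c["d"]>0).mean())
pickle.dump(cs,open("c0.pkl","wb"))
cv2.imwrite("pics/both.png",cv2.resize(np.hstack([cs["scene"]["im"],cs["side"]["im"]])[...,::-1],(800,300)))
print(bot.read_state())
E
```

```text
pics
scene [-0.35988915 -0.84588397  0.68523374] [ 0.63059332  0.65086095 -0.42276719] 480.6519279155555 0.9959991496598639
side [-0.09046039  0.56427426  0.88492085] [ 0.57874876 -0.4169246  -0.70087356] 381.5597227803248 0.9337882653061225
{'time': 0.1, 'q': array([-1.21488423e+00,  2.64689496e-01,  1.60523787e+00,  2.72090256e-05,
        1.27372761e+00, -3.68724336e-02]), 'joint_vel': array([ 0.0009722 , -0.00264605, -0.0038727 , -0.0008211 ,  0.00030845,
       -0.00027819]), 'joint_torque': array([ 1.42330588e-03, -5.16707969e+01, -3.68589449e+01,  2.24707838e-05,
        6.24717999e-03,  3.23274207e-06]), 'tool_pos': array([ 0.25815532, -0.62295961,  0.23007843]), 'tcp_rot': array([-3.07920301e+00, -6.12615527e-01,  4.73930026e-04]), 'wrist_force': array([0.66198848, 0.8818866 , 0.30412472]), 'torque': array([-0.00308613, -0.04571764, -0.03091744]), 'grip_force': 0.0, 'width': 1.001499110302462}
```

View pics/scene0.png

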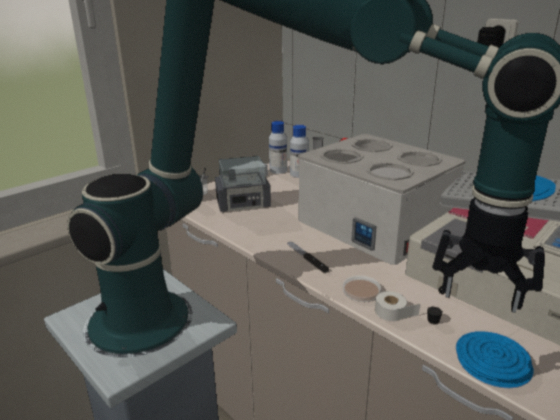

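View pics/side0.png

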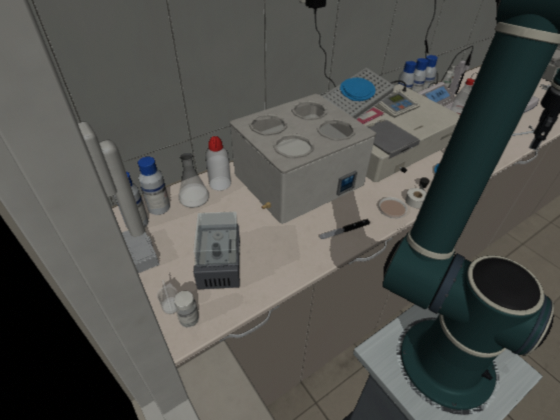

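The scene view shows the calibrator at about (243,185) and the spatula from its blade tip (290,243) to its handle end (327,270). In the side view the calibrator is at (218,250) and the spatula runs from (321,236) to (369,222).

Run:
```python
from h import *
import pickle
cs=pickle.load(open("c0.pkl","rb"))
for n,(u0,u1,v0,v1) in dict(scene=(284,334,236,278),side=(314,376,214,244)).items():
    c=cs[n];P=cloud(c);im=c["im"].astype(int)
    g=im.sum(2)
    m=np.zeros(g.shape,bool);m[v0:v1,u0:u1]=True
    dark=m&(g<150)
    v,u=np.nonzero(dark)
    X=plane(c,u,v,0.012);mu=X.mean(0)
    w,V=np.linalg.eigh(np.cov((X-mu)[:,:2].T));
    s=(X-mu)[:,:2]@V[:,1]
    print(n,"handle",len(u),mu,"yaw",np.degrees(np.arctan2(*V[::-1,1])),s.min(),s.max(),P[dark].mean(0))
c=cs["side"];P=cloud(c)
m=np.zeros(c["d"].shape,bool);m[205:295,190:250]=True
m&=(P[...,2]>.02)&(P[...,2]<.3)
p=P[m];print(np.percentile(p,[0,2,50,98,100],axis=0).round(3))
print(np.histogram(p[:,2],bins=np.arange(.02,.2,.01)))
a=cs["side"]["im"][190:300,170:260];b=cs["scene"]["im"][145:220,200:290]
A=cv2.resize(a,None,fx=4.4,fy=4.4,interpolation=2);B=cv2.resize(b,None,fx=4.4,fy=4.4,interpolation=2)
o=np.zeros((484,792,3),np.uint8);o[:A.shape[0],:A.shape[1]]=A;o[:B.shape[0],396:396+B.shape[1]]=B
cv2.imwrite("pics/cal.png",o[...,::-1])
```

```text
scene handle 161 [ 0.43943112 -0.1274304   0.012     ] yaw 78.26543190785019 -0.049094527132857405 0.05100049008235355 [ 0.43999537 -0.12692112  0.01150792]
side handle 154 [ 0.44255168 -0.1173713   0.012     ] yaw 80.09232731253283 -0.04866137516957353 0.0479414015656506 [ 0.44183238 -0.11644919  0.0131457 ]
[[0.442 0.219 0.02 ]
 [0.456 0.243 0.027]
 [0.507 0.324 0.144]
 [0.611 0.393 0.152]
 [0.633 0.436 0.155]]
(array([ 99,  95, 101, 111, 103,  96, 330, 200,  93, 118, 127, 115, 957,
       708,   0,   0,   0]), array([0.02, 0.03, 0.04, 0.05, 0.06, 0.07, 0.08, 0.09, 0.1 , 0.11, 0.12,
       0.13, 0.14, 0.15, 0.16, 0.17, 0.18, 0.19]))
```

View pics/cal.png

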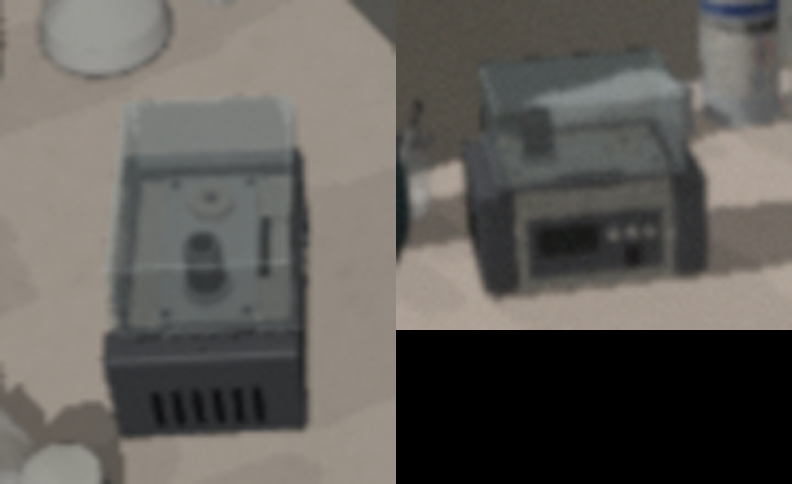

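The crop shows the clear hood shut. Under it, the dark logger head is the left one of the two, on the robot's left, and the white plug is on the right. The front display faces the robot.

```bash
cat >> h.py <<'E'
def yaw(s): 
    x=R.from_rotvec(s["tcp_rot"]).as_matrix()[:,0]; return np.degrees(np.arctan2(x[1],x[0]))
def plan(p,y,n,s=None):
    "rows (x,y,z mm, twist deg) to TCP p, tool-x yaw y, in n equal world steps"
    s=s or bot.read_state(); p0=np.array(s["tool_pos"]); a=yaw(s); dy=((y-a+180)%360-180)/n; d=(np.array(p)-p0)*1000/n
    for i in range(n):
        t=np.radians(a+dy*i); ex=np.array([np.cos(t),np.sin(t)]); ey=np.array([np.sin(t),-np.cos(t)])
        print([round(float(d[:2]@ex),1),round(float(d[:2]@ey),1),round(-float(d[2]),1),round(-dy,1)])
E
python3 - <<'E'
from h import *
import pickle
cs=pickle.load(open("c0.pkl","rb"))
for n,(u0,u1,v0,v1) in dict(side=(190,250,205,295),scene=(205,280,150,215)).items():
    c=cs[n];P=cloud(c)
    m=np.zeros(c["d"].shape,bool);m[v0:v1,u0:u1]=True
    m&=(P[...,2]>.138)&(P[...,2]<.16)&(P[...,1]>.2)
    q=P[m][:,:2].astype(np.float32)
    print(n,len(q),P[m][:,2].mean(),cv2.minAreaRect(q*1000), cv2.boxPoints(cv2.minAreaRect(q*1000)).round())
print(np.round(bot.get_calibration("wrist")["tool_from_camera"],3),yaw(bot.read_state()))
plan([.44,-.12,.23],79,14)
E
```

```text
side 1686 0.14940817513241314 ((550.3926391601562, 306.22210693359375), (104.21224975585938, 137.58685302734375), 59.6431770324707) [[465. 296.]
 [583. 226.]
 [636. 316.]
 [517. 386.]]
scene 594 0.1461188704526074 ((550.367919921875, 305.11810302734375), (115.5522689819336, 136.38742065429688), 58.84904479980469) [[462. 291.]
 [579. 220.]
 [639. 319.]
 [522. 390.]]
[[-0.001 -0.96  -0.28   0.07 ]
 [ 1.    -0.001 -0.002 -0.   ]
 [ 0.001 -0.28   0.96  -0.142]
 [ 0.     0.     0.     1.   ]] 22.504431774854176
[25.8, -28.2, 0.0, np.float64(-4.0)]
[27.7, -26.3, 0.0, np.float64(-4.0)]
[29.5, -24.3, 0.0, np.float64(-4.0)]
[31.1, -22.2, 0.0, np.float64(-4.0)]
[32.6, -19.9, 0.0, np.float64(-4.0)]
[33.9, -17.6, 0.0, np.float64(-4.0)]
[35.1, -15.2, 0.0, np.float64(-4.0)]
[36.0, -12.7, 0.0, np.float64(-4.0)]
[36.8, -10.1, 0.0, np.float64(-4.0)]
[37.5, -7.5, 0.0, np.float64(-4.0)]
[37.9, -4.8, 0.0, np.float64(-4.0)]
[38.1, -2.2, 0.0, np.float64(-4.0)]
[38.2, 0.5, 0.0, np.float64(-4.0)]
[38.1, 3.2, 0.0, np.float64(-4.0)]
```

Call:
jog_arm:
  motion:
    - [1, 26, -28, 0, -4]
    - [1, 28, -26, 0, -4]
    - [1, 29.5, -24, 0, -4]
    - [1, 31, -22, 0, -4]
    - [1, 32.5, -20, 0, -4]
    - [1, 34, -17.5, 0, -4]
    - [1, 35, -15, 0, -4]
    - [1, 36, -12.5, 0, -4]
    - [1, 37, -10, 0, -4]
    - [1, 37.5, -7.5, 0, -4]
  force: 60

```text
time: 0.93
tool_pos: [0.3906, -0.2637, 0.2309]
tcp_rot: [-2.683, -1.634, 0.0]
wrist_force: [0.2, 0.2, -0.4]
width: 0.997
grip_force: 0.0
```

Call:
jog_arm:
  motion:
    - [1, 38, -5, 10, -4]
    - [1, 38, -2, 10, -4]
    - [1, 38, 0, 10, -4]
    - [1, 38, 3, 10, -4]
    - [1, 0, 0, 0, 0]

```text
time: 1.35
tool_pos: [0.4425, -0.1162, 0.1888]
tcp_rot: [-2.42, -1.994, -0.001]
wrist_force: [-0.5, -0.9, -0.2]
width: 1.003
grip_force: 0.0
```

Run:
```python
from h import *
c=cam("wrist");save(c,"w1.png");s=bot.read_state()
print(s["time"],s["tool_pos"],yaw(s))
P=cloud(c);g=c["im"].astype(int).sum(2)
m=(g<150)&(P[...,2]<.03)&(P[...,2]>.004)&(c["d"]>0)
n,l,st,ce=cv2.connectedComponentsWithStats(m.astype(np.uint8))
for i in range(1,n):
    if st[i,4]>300: 
        v,u=np.nonzero(l==i);X=plane(c,u,v,.014);r=cv2.minAreaRect((X[:,:2]*1000).astype(np.float32))
        print(st[i],r,np.median(P[l==i][:,2]),cv2.boxPoints(r).round(1).tolist())
```

```text
1.4 [ 0.44222162 -0.11884818  0.18959421] 78.85095653555804
[ 272  139   17   96 1352] ((444.63421630859375, -120.59674072265625), (90.72209167480469, 14.470405578613281), 79.4521713256836) 0.013494130904449259 [[429.20001220703125, -163.89999389648438], [443.3999938964844, -166.5], [460.1000061035156, -77.30000305175781], [445.79998779296875, -74.69999694824219]]
```

View pics/w1.png

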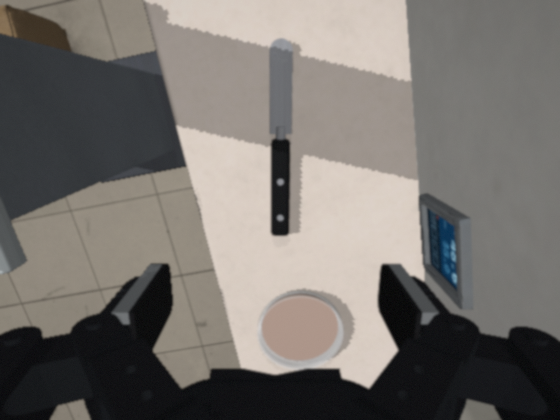

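The wrist view shows the spatula lying lengthways in the picture: tip at (281,40), handle from (280,140) to (280,235). The petri dish is at (301,328).

Run:
```python
from h import *
c=cam("wrist")
print(plane(c,281,39,.007),plane(c,[271,289],[240,240],.014))
plan([.448,-.103,.003],79.45,6)
```

```text
[0.46961526 0.00232051 0.007     ] [[ 0.42564963 -0.17302183  0.014     ]
 [ 0.44288053 -0.17641509  0.014     ]]
[3.1, 0.3, 31.2, np.float64(-0.1)]
[3.1, 0.4, 31.2, np.float64(-0.1)]
[3.1, 0.4, 31.2, np.float64(-0.1)]
[3.1, 0.4, 31.2, np.float64(-0.1)]
[3.1, 0.4, 31.2, np.float64(-0.1)]
[3.1, 0.4, 31.2, np.float64(-0.1)]
```

Call:
jog_arm:
  motion:
    - [1, 3, 0.4, 31, -0.6]
    - [1, 3, 0.4, 31, 0]
    - [1, 2, 0.4, 31, 0]
    - [1, 2, 0.4, 31, 0]
    - [1, 2, 0.4, 31, 0]
    - [1, 1, 0.4, 31, 0]
    - [1, 0, 0, 0, 0]

```text
time: 2.03
tool_pos: [0.4421, -0.1099, 0.0]
tcp_rot: [-2.418, -1.992, 0.01]
wrist_force: [-2.2, -0.3, 0.3]
width: 1.003
grip_force: 0.0
```

Call:
jog_arm:
  motion:
    - [-1, 0, 0, 0, 0]
    - [-1, 0, 0, 0, 0]
    - [-1, 0, 0, 0, 0]
    - [-1, 0, 0, 0, 0]
    - [-1, 0, 0, 0, 0]
    - [-1, 0, 0, 0, 0]
    - [-1, 0, 0, 0, 0]
    - [-1, 0, 0, 0, 0]
  force: 80

```text
time: 2.7
tool_pos: [0.4489, -0.1105, 0.0072]
tcp_rot: [2.42, 1.999, 0.002]
wrist_force: [-1.4, -0.4, 7.9]
width: 0.173
grip_force: 78.5
```

Call:
jog_arm:
  motion:
    - [-1, 0, 0, -15, 0]
    - [-1, 0, 0, -25, 0]
    - [-1, 0, 0, -25, 0]
    - [-1, 0, 0, -25, 0]
    - [-1, 0, 0, -20, 0]
    - [-1, 0, 0, 0, 0]
    - [-1, 0, 0, 0, 0]

```text
time: 3.28
tool_pos: [0.449, -0.1103, 0.1171]
tcp_rot: [2.419, 1.999, 0.004]
wrist_force: [-0.1, -0.3, -0.6]
width: 0.182
grip_force: 78.7
```

Run:
```python
from h import *
c=cam("wrist");s=bot.read_state();a=c["im"]
d=cam("side");w=cloud(d);
o=np.hstack([a,d["im"]]);cv2.imwrite("pics/w2.png",cv2.resize(o,(800,300))[...,::-1]);cv2.imwrite("pics/w2f.png",a[...,::-1])
print(s["tool_pos"],yaw(s),s["wrist_force"],s["width"])
P=cloud(c)
# points in tool frame between z -30..+20 mm
Rt=R.from_rotvec(s["tcp_rot"]).as_matrix();T=(P-s["tool_pos"])@Rt
m=(T[...,0]>.03)&(abs(T[...,1])<.03)&(abs(T[...,2])<.04)&(c["d"]>0)
q=T[m];print(len(q))
for x0 in np.arange(.03,.13,.01):
    k=q[(q[:,0]>=x0)&(q[:,0]<x0+.01)]
    if len(k):print(x0.round(2),len(k),(np.median(k,0)*1e3).round(1),(k[:,1].min()*1e3).round(1),(k[:,1].max()*1e3).round(1))
print(q[:,0].max())
```

```text
[ 0.44766198 -0.10996173  0.11552169] 79.1155106223188 [-1.03118276  0.38808603 -0.49799282] 0.1747821116987099
10281
0.03 928 [33.9 -0.2 -5.2] -9.8 9.9
0.04 1193 [45.2 -0.1 -2.2] -10.0 9.9
0.05 1246 [55.2 -0.1 -1.9] -9.9 10.0
0.06 1310 [65.3 -0.1 -1.9] -10.0 9.9
0.07 1386 [75.1 -0.1 -1.9] -10.0 10.0
0.08 1481 [85.2 -0.1 -1.9] -10.0 9.9
0.09 1584 [95.1 -0.  -1.9] -9.9 10.1
0.1 1153 [103.5  -0.   -1.9] -10.0 9.9
0.10704679827480948
```

View pics/w2.png

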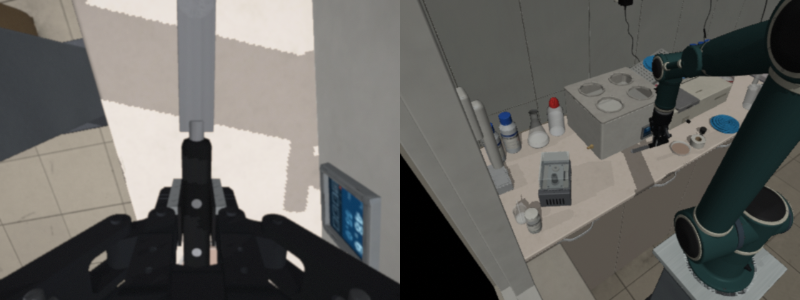

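The wrist view shows the spatula held straight and level in the fingers, with the blade running up the picture around (197,70) and its tip out of view. In the side view the calibrator is at (555,178), unobstructed.

```bash
cat >> h.py <<'E'
def avg(k=6):
    S=[]
    for _ in range(k): bot.read_camera("side"); S.append(bot.read_state())
    s=S[-1]; s["tool_pos"]=np.mean([x["tool_pos"] for x in S],0); s["wrist_force"]=np.mean([x["wrist_force"] for x in S],0)
    print("sd",np.std([x["tool_pos"] for x in S],0).round(4)); return s
E
python3 - <<'E'
from h import *
s=avg(4);print(s["tool_pos"],s["wrist_force"],s["q"])
plan([.4477,.1328,.0786],59.3,9,s)
E
```

```text
sd [0.     0.     0.0001]
[ 0.44637569 -0.10962454  0.11377494] [-0.1963944   0.34938587 -0.78349194] [-2.95056969e-01 -3.68954127e-02  2.16764789e+00 -1.78226217e-06
  1.01368473e+00 -1.04932241e-01]
[26.5, -4.9, 3.9, np.float64(2.2)]
[26.3, -6.0, 3.9, np.float64(2.2)]
[26.0, -7.0, 3.9, np.float64(2.2)]
[25.7, -8.0, 3.9, np.float64(2.2)]
[25.4, -8.9, 3.9, np.float64(2.2)]
[25.0, -9.9, 3.9, np.float64(2.2)]
[24.6, -10.9, 3.9, np.float64(2.2)]
[24.2, -11.8, 3.9, np.float64(2.2)]
[23.7, -12.7, 3.9, np.float64(2.2)]
```

Call:
jog_arm:
  motion:
    - [-1, 26, -5, 0, 2.2]
    - [-1, 26, -6, 0, 2.2]
    - [-1, 26, -7, 4, 2.2]
    - [-1, 26, -8, 5, 2.2]
    - [-1, 25, -9, 5, 2.2]
    - [-1, 25, -10, 5, 2.2]
    - [-1, 25, -11, 5, 2.2]
    - [-1, 24, -12, 6, 2.2]
    - [-1, 24, -13, 6, 2.2]

```text
time: 4.33
tool_pos: [0.4473, 0.1334, 0.0782]
tcp_rot: [-2.731, -1.551, 0.002]
wrist_force: [1.3, -0.6, -0.2]
width: 0.177
grip_force: 78.7
```

Run:
```python
from h import *
s=avg(6);print(s["time"],s["tool_pos"],yaw(s),s["wrist_force"])
y=np.radians(59.3);n=np.array([.5243,.2618,.0795])
ex=np.array([np.cos(y),np.sin(y),0]);tip=s["tool_pos"]+.114*ex+[0,0,.002]
print("tip to notch along/lat/z",(n-tip)@ex,(n-tip)@[np.sin(y),-np.cos(y),0],(n-tip)[2])
o=[]
for k,(nm,q) in enumerate((("side",n),("scene",n))):
    c=cam(nm);uv=proj(c,q);print(nm,uv,proj(c,tip))
    u,v=uv.round().astype(int);w=c["im"][v-32:v+28,u-40:u+40]
    w=cv2.resize(w,(400,300),interpolation=2);o.append(w)
cv2.imwrite("pics/app.png",np.hstack(o)[...,::-1])
```

```text
sd [0.0003 0.0017 0.0004]
4.6333 [0.44714892 0.13348479 0.0781165 ] 59.31674250478247 [-0.01673111  0.44514643 -0.33106644]
tip to notch along/lat/z 0.03572106770640143 0.0008281113825906392 -0.0006165041795859472
side [236.52581584 246.58528994] [249.57567404 246.09531889]
scene [243.98104474 187.69293589] [245.49772207 191.91224233]
```

View pics/app.png

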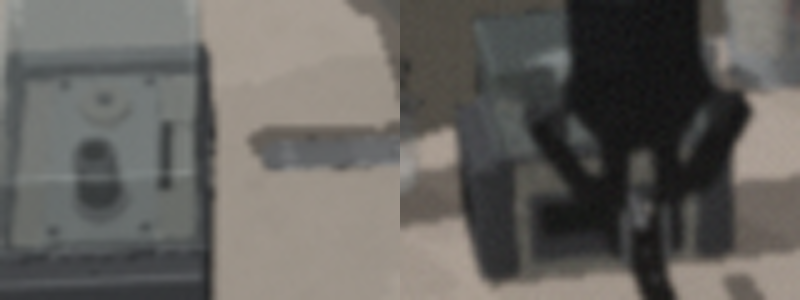

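The side crop (left) shows the blade tip at about (258,150), level with the middle of the calibrator's front edge at (210,155), some 28 mm short of the rim. In the scene crop the hand hides the notch.

Call:
jog_arm:
  motion:
    - [-1, 8, 0, 0.5, 0]
    - [-1, 8, 0, 0, 0]
    - [-1, 8, 0, 0, 0]
    - [-1, 6, 0, 0, 0]
    - [-1, 6, 0, 0, 0]
    - [-1, 6, 0, 0, 0]
    - [-1, 0, 0, 0, 0]

```text
time: 5.32
tool_pos: [0.4704, 0.1694, 0.079]
tcp_rot: [-2.729, -1.555, -0.001]
wrist_force: [-0.1, 0.9, -0.3]
width: 0.179
grip_force: 78.7
```

Call:
jog_arm:
  motion:
    - [-1, 3, 0, 0, 0]
    - [-1, 3, 0, 0, 0]
    - [-1, 0, 0, 0, 0]
    - [-1, 0, 0, 0, 0]

```text
time: 5.65
tool_pos: [0.4725, 0.1735, 0.0787]
tcp_rot: [-2.73, -1.554, 0.0]
wrist_force: [0.1, -0.2, -1.1]
width: 0.178
grip_force: 78.7
```

Call:
jog_arm:
  motion:
    - [-1, 0, 0, -4, 0]
    - [-1, 0, 0, -6, 0]
    - [-1, 1, 0, -8, 0]
    - [-1, 2, 0, -8, 0]
    - [-1, 4, 0, -9, 0]
    - [-1, 4, 0, -9, 0]
    - [-1, 0, 0, 0, 0]

```text
time: 6.23
tool_pos: [0.4808, 0.1844, 0.126]
tcp_rot: [2.729, 1.554, 0.009]
wrist_force: [-0.5, 0.2, -2.1]
width: 0.178
grip_force: 78.6
```

Run:
```python
from h import *
s=avg(3);print(s["time"],s["tool_pos"],yaw(s),s["wrist_force"],s["torque"])
o=[]
for nm in("side","scene"):
    c=cam(nm);u,v=proj(c,np.array([.5243,.2618,.11])).round().astype(int)
    o.append(cv2.resize(c["im"][v-45:v+30,u-50:u+50],(400,300),interpolation=2))
cv2.imwrite("pics/lift.png",np.hstack(o)[...,::-1])
```

```text
sd [0.0004 0.0002 0.0004]
6.3833 [0.47942418 0.18363886 0.12412508] 59.31963950504241 [-0.27504326  0.39857433 -1.04548892] [ 0.0004193   0.01081214 -0.02183889]
```

View pics/lift.png

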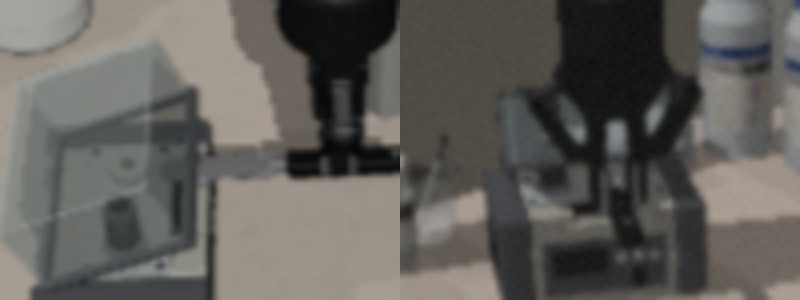

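The side crop (left) shows the hood tilted up with its rim resting on the blade at (200,165). The spatula is still level in the fingers and the hand is clear of the hood.

Call:
jog_arm:
  motion:
    - [-1, 5, 0, -9, 0]
    - [-1, 6, 0, -8.5, 0]
    - [-1, 6.5, 0, -8, 0]
    - [-1, 7, 0, -7.5, 0]
    - [-1, 8, 0, -7, 0]
    - [-1, 8.5, 0, -6, 0]
    - [-1, 9, 0, -5, 0]
    - [-1, 9.5, 0, -4, 0]
    - [-1, 10, 0, -2, 0]
    - [-1, 10, 0, 0, 0]

```text
time: 7.32
tool_pos: [0.5197, 0.2525, 0.1805]
tcp_rot: [-2.73, -1.554, -0.002]
wrist_force: [0.3, 0.3, -0.3]
width: 0.176
grip_force: 78.7
```

Call:
jog_arm:
  motion:
    - [-1, 6, 0, 0, 0]
    - [-1, 0, 0, 0, 0]
    - [-1, 0, 0, 0, 0]
    - [-1, 0, 0, 0, 0]
    - [-1, 0, 0, 0, 0]

```text
time: 7.73
tool_pos: [0.5214, 0.256, 0.1793]
tcp_rot: [2.73, 1.554, -0.002]
wrist_force: [0.3, -0.6, 0.2]
width: 0.174
grip_force: 78.7
```

Run:
```python
from h import *
s=avg(3);print(s["time"],s["tool_pos"],yaw(s),s["wrist_force"],s["torque"])
o=[]
for nm in("side","scene"):
    c=cam(nm);u,v=proj(c,np.array([.5243,.2618,.13])).round().astype(int)
    o.append(cv2.resize(c["im"][v-50:v+40,u-70:u+50],(400,300),interpolation=2))
cv2.imwrite("pics/lift2.png",np.hstack(o)[...,::-1])
```

```text
sd [0.     0.     0.0001]
7.8833 [0.52152737 0.25603708 0.17960106] 59.28427253797537 [ 2.74312498e-04  3.03919426e-01 -8.63109010e-01] [-0.02225888  0.03758315 -0.03054216]
```

View pics/lift2.png

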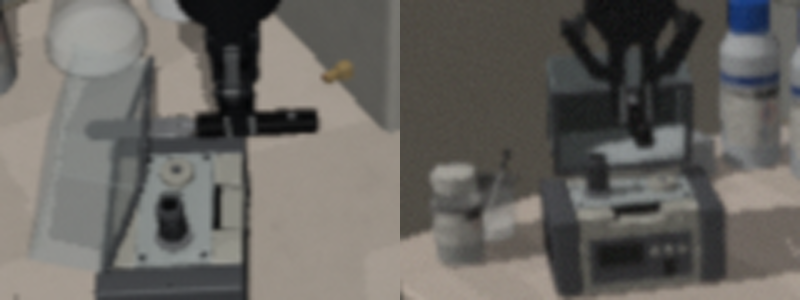

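The side crop (left) shows the hood tipped right back past upright, with the blade reaching into it at (140,128). The logger at (170,215) and the plug at (177,170) are uncovered. Next I back the blade out and lay the spatula down.

Run:
```python
from h import *
s=bot.read_state();y=np.radians(59.3);s["tool_pos"]=np.array([.5215,.2560,.1796])-.12*np.array([np.cos(y),np.sin(y),0]);print(s["tool_pos"])
plan([.44,.02,.05],79,8,s)
c=cam("side");P=cloud(c)
O=np.array([.553,.310,0]);D=np.array([[np.cos(y),np.sin(y),0],[-np.sin(y),np.cos(y),0],[0,0,1]])
Q=(P-O)@D.T;m=(Q[...,0]>.03)&(Q[...,0]<.25)&(abs(Q[...,1])<.072)&(Q[...,2]>.1)&(Q[...,2]<.3)&(c["d"]>0)
q=Q[m];print(len(q))
for z in np.arange(.1,.22,.01):
    k=q[(q[:,2]>z)&(q[:,2]<z+.01)]
    if len(k)>3:print(z.round(2),len(k),np.percentile(k[:,0],[2,50,98]).round(3))
```

```text
[0.46023485 0.15281773 0.1796    ]
[-15.6, 6.3, 16.2, np.float64(-2.5)]
[-15.8, 5.6, 16.2, np.float64(-2.5)]
[-16.0, 4.9, 16.2, np.float64(-2.5)]
[-16.2, 4.2, 16.2, np.float64(-2.5)]
[-16.4, 3.5, 16.2, np.float64(-2.5)]
[-16.6, 2.8, 16.2, np.float64(-2.5)]
[-16.7, 2.1, 16.2, np.float64(-2.5)]
[-16.7, 1.4, 16.2, np.float64(-2.5)]
1406
0.1 45 [0.042 0.062 0.09 ]
0.11 79 [0.037 0.074 0.103]
0.12 84 [0.034 0.071 0.1  ]
0.13 86 [0.033 0.073 0.097]
0.14 81 [0.033 0.069 0.093]
0.15 87 [0.031 0.068 0.089]
0.16 73 [0.032 0.066 0.085]
0.17 79 [0.031 0.06  0.081]
0.18 70 [0.032 0.063 0.077]
0.19 225 [0.03  0.037 0.073]
0.2 469 [0.037 0.053 0.068]
0.21 28 [0.059 0.064 0.066]
```

Call:
jog_arm:
  motion:
    - [-1, -15, 0, 0, 0]
    - [-1, -21, 0, 0, 0]
    - [-1, -21, 0, 0, 0]
    - [-1, -21, 0, 0, 0]
    - [-1, -21, 0, 0, 0]
    - [-1, -21, 0, 0, 0]
    - [-1, 0, 0, 0, 0]

```text
time: 8.62
tool_pos: [0.4584, 0.1507, 0.1794]
tcp_rot: [2.731, 1.552, -0.004]
wrist_force: [-0.8, 0.5, -1.0]
width: 0.178
grip_force: 78.7
```

```bash
cat >> h.py <<'E'
def hood(O=(.553,.310,0),yd=59.3):
    y=np.radians(yd);c=cam("side");P=cloud(c);D=np.array([[np.cos(y),np.sin(y),0],[-np.sin(y),np.cos(y),0],[0,0,1]])
    Q=(P-np.array(O))@D.T;m=(Q[...,0]>-.07)&(Q[...,0]<.25)&(abs(Q[...,1])<.074)&(Q[...,2]>.1)&(Q[...,2]<.3)&(c["d"]>0)
    q=Q[m];
    for z in np.arange(.1,.23,.01):
        k=q[(q[:,2]>z)&(q[:,2]<z+.01)&(q[:,1]>.05)]
        if len(k)>3:print(z.round(2),len(k),np.percentile(k[:,0],[2,50,98]).round(3),k[:,1].mean().round(3))
    return c
E
python3 - <<'E'
from h import *
c=hood();s=bot.read_state();print(s["time"],s["tool_pos"])
d=cam("scene")
o=[]
for k in(c,d):
    u,v=proj(k,np.array([.5243,.2618,.13])).round().astype(int)
    o.append(cv2.resize(k["im"][v-50:v+40,u-70:u+50],(400,300),interpolation=2))
cv2.imwrite("pics/ret.png",np.hstack(o)[...,::-1])
E
```

```text
0.1 40 [0.042 0.061 0.088] 0.067
0.11 71 [0.037 0.069 0.101] 0.067
0.12 65 [0.035 0.064 0.099] 0.067
0.13 74 [0.029 0.064 0.096] 0.068
0.14 79 [0.027 0.057 0.092] 0.067
0.15 71 [0.022 0.058 0.087] 0.067
0.16 79 [0.019 0.049 0.083] 0.067
0.17 74 [0.014 0.047 0.079] 0.067
0.18 88 [0.011 0.043 0.075] 0.067
0.19 133 [0.008 0.033 0.071] 0.063
0.2 88 [0.037 0.055 0.068] 0.061
8.6667 [0.45968984 0.15209001 0.17979622]
```

View pics/ret.png

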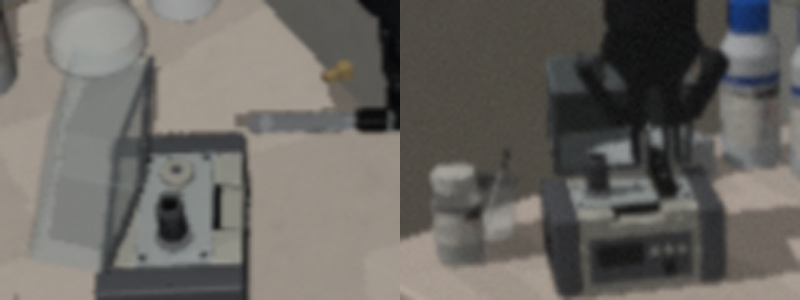

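The hood's side wall fits an angle of about 1.2 rad, so it is balanced short of its stop. I'll reinsert the blade 4 mm lower, then lift higher to tip the hood over.

Call:
jog_arm:
  motion:
    - [-1, 10, 0, 4, 0]
    - [-1, 20, 0, 0, 0]
    - [-1, 20, 0, 0, 0]
    - [-1, 20, 0, 0, 0]
    - [-1, 20, 0, 0, 0]
    - [-1, 20, 0, 0, 0]
    - [-1, 0, 0, -4, 0]
    - [-1, 0, 0, -5, 0]
    - [-1, 0, 0, -4, 0]
    - [-1, 4, 0, -2, 0]

```text
time: 9.55
tool_pos: [0.5173, 0.2512, 0.1896]
tcp_rot: [-2.729, -1.554, 0.005]
wrist_force: [0.7, 2.7, -8.0]
width: 0.178
grip_force: 78.3
```

Call:
jog_arm:
  motion:
    - [-1, 4, 0, 0, 0]
    - [-1, 4, 0, 0, 0]
    - [-1, 0, 0, 0, 0]
    - [-1, 0, 0, 0, 0]
    - [-1, 0, 0, 0, 0]
    - [-1, 0, 0, 0, 0]

```text
time: 10.05
tool_pos: [0.5226, 0.258, 0.1907]
tcp_rot: [-2.73, -1.554, 0.0]
wrist_force: [-1.2, 2.6, -5.4]
width: 0.174
grip_force: 78.7
```

Run:
```python
from h import *
hood();s=avg(2);print(s["time"],s["tool_pos"],s["wrist_force"])
```

```text
0.1 51 [0.042 0.067 0.1  ] 0.068
0.11 68 [0.042 0.071 0.103] 0.068
0.12 62 [0.037 0.067 0.099] 0.067
0.13 74 [0.034 0.066 0.097] 0.068
0.14 68 [0.033 0.065 0.093] 0.067
0.15 66 [0.029 0.058 0.091] 0.068
0.16 76 [0.027 0.058 0.089] 0.068
0.17 78 [0.024 0.054 0.085] 0.068
0.18 74 [0.021 0.054 0.083] 0.067
0.19 135 [0.017 0.04  0.078] 0.063
0.2 86 [0.048 0.065 0.079] 0.06
sd [0. 0. 0.]
10.2 [0.52263238 0.25799166 0.19077635] [-1.57613504  1.762047   -5.10387574]
```

Call:
jog_arm:
  motion:
    - [-1, 0, 0, 3, 0]
    - [-1, 6, 0, 1, 0]
    - [-1, 6, 0, 0, 0]
    - [-1, 6, 0, 0, 0]
    - [-1, 6, 0, 0, 0]
    - [-1, 0, 0, 0, 0]

```text
time: 10.7
tool_pos: [0.5364, 0.2801, 0.1875]
tcp_rot: [2.73, 1.555, 0.003]
wrist_force: [0.5, 0.3, -0.6]
width: 0.18
grip_force: 79.2
```

```bash
cat >> h.py <<'E'
def blade():
    c=cam("wrist");s=bot.read_state();P=cloud(c);T=(P-s["tool_pos"])@R.from_rotvec(s["tcp_rot"]).as_matrix()
    m=(T[...,0]>.03)&(abs(T[...,1])<.013)&(abs(T[...,2])<.03)&(c["d"]>0);q=T[m]
    for x0 in (.04,.06,.08,.1):
        k=q[(q[:,0]>=x0)&(q[:,0]<x0+.01)]
        if len(k):print(len(k),(np.median(k,0)*1e3).round(1))
E
python3 - <<'E'
from h import *
hood();s=avg(2);print(s["time"],s["tool_pos"],s["wrist_force"]);blade()
E
```

```text
0.1 64 [0.048 0.08  0.111] 0.067
0.11 63 [0.051 0.081 0.111] 0.067
0.12 71 [0.051 0.082 0.114] 0.067
0.13 63 [0.053 0.083 0.115] 0.067
0.14 71 [0.055 0.089 0.118] 0.067
0.15 67 [0.056 0.083 0.118] 0.067
0.16 74 [0.059 0.092 0.121] 0.067
0.17 79 [0.06  0.091 0.121] 0.067
0.18 135 [0.063 0.101 0.124] 0.063
0.19 75 [0.064 0.076 0.093] 0.061
sd [0.0001 0.0001 0.    ]
10.85 [0.53535167 0.27905686 0.18688815] [ 0.18074797 -0.23787706 -1.32126321]
1162 [45.  -0.8  0.9]
1297 [65.2 -0.8  1.8]
1400 [85.1 -0.4  2.3]
1239 [104.   -0.4   3. ]
```

Call:
jog_arm:
  motion:
    - [-1, -15, 0, 0, 0]
    - [-1, -22, 0, 0, 0]
    - [-1, -22, 0, 0, 0]
    - [-1, -22, 0, 0, 0]
    - [-1, -22, 0, 0, 0]
    - [-1, -22, 0, 0, 0]
    - [-1, -22, 0, 0, 0]
    - [-1, 0, 0, 0, 0]

```text
time: 11.57
tool_pos: [0.4576, 0.1496, 0.1863]
tcp_rot: [2.731, 1.552, -0.004]
wrist_force: [0.4, 0.2, -0.2]
width: 0.174
grip_force: 79.2
```

Run:
```python
from h import *
c=hood();s=avg(2);print(s["time"],s["tool_pos"],s["wrist_force"]);blade();plan([.44,.02,.06],79,8,s)
u,v=proj(c,np.array([.5243,.2618,.13])).round().astype(int);print(u,v)
cv2.imwrite("pics/h2.png",cv2.resize(c["im"][v-50:v+40,u-70:u+50],(800,600),interpolation=2)[...,::-1])
```

```text
0.1 61 [0.05  0.08  0.113] 0.067
0.11 74 [0.052 0.083 0.116] 0.067
0.12 59 [0.055 0.09  0.119] 0.067
0.13 73 [0.058 0.09  0.122] 0.067
0.14 73 [0.061 0.092 0.125] 0.067
0.15 74 [0.064 0.096 0.128] 0.067
0.16 74 [0.066 0.101 0.131] 0.067
0.17 101 [0.069 0.109 0.133] 0.065
0.18 110 [0.073 0.096 0.118] 0.062
0.19 27 [0.074 0.077 0.088] 0.062
sd [0.0001 0.0001 0.    ]
11.7167 [0.46006538 0.15215113 0.18707753] [ 0.27250207  0.17804127 -0.5405918 ]
1187 [44.9 -0.9  1.1]
1251 [65.  -0.9  1.8]
1427 [85.1 -0.5  2.5]
1150 [103.6  -0.4   3. ]
[-15.5, 6.3, 15.9, np.float64(-2.5)]
[-15.7, 5.6, 15.9, np.float64(-2.5)]
[-16.0, 4.9, 15.9, np.float64(-2.5)]
[-16.2, 4.2, 15.9, np.float64(-2.5)]
[-16.3, 3.5, 15.9, np.float64(-2.5)]
[-16.5, 2.8, 15.9, np.float64(-2.5)]
[-16.6, 2.1, 15.9, np.float64(-2.5)]
[-16.6, 1.4, 15.9, np.float64(-2.5)]
235 234
```

The side-wall slope now gives 1.85 rad, so the cover is on its stop. The spatula is tilted only 2° in the fingers; I'll lay it down now.

Call:
jog_arm:
  motion:
    - [-1, -15.5, 6, 16, -2.5]
    - [-1, -15.5, 5.5, 16, -2.5]
    - [-1, -16, 5, 16, -2.5]
    - [-1, -16, 4, 16, -2.5]
    - [-1, -16.5, 3.5, 16, -2.5]
    - [-1, -16.5, 3, 16, -2.5]
    - [-1, -16.5, 2, 16, -2.5]
    - [-1, -16.5, 1.5, 16, -2.5]
    - [-1, 0, 0, 20, 0]
    - [-1, 0, 0, 15, 0]

```text
time: 12.6
tool_pos: [0.4404, 0.0205, 0.0226]
tcp_rot: [-2.419, -2.004, 0.0]
wrist_force: [-0.5, 0.6, -1.2]
width: 0.179
grip_force: 79.2
```

Call:
jog_arm:
  motion:
    - [-1, 0, 0, 8, 0]
    - [-1, 0, 0, 4, 0]
    - [-1, 0, 0, 0, 0]
    - [-1, 0, 0, 0, 0]

```text
time: 12.93
tool_pos: [0.4409, 0.0212, 0.0122]
tcp_rot: [2.418, 2.005, 0.001]
wrist_force: [1.1, -0.0, -1.1]
width: 0.176
grip_force: 79.2
```

Run:
```python
from h import *
s=avg(2);print(s["time"],s["tool_pos"],yaw(s),s["wrist_force"]);blade()
```

```text
sd [0. 0. 0.]
13.0333 [0.4412247  0.02107921 0.01267727] 79.34015421591063 [ 0.21687219  0.21492298 -0.35264825]
1394 [45.1 -0.3  1.2]
1488 [65.  -0.3  2.1]
1709 [85.   0.1  2.7]
1590 [1.042e+02 1.000e-01 3.400e+00]
```

Call:
jog_arm:
  motion:
    - [-1, 0, 0, 1.5, 0]
    - [-1, 0, 0, 1, 0]
    - [-1, 0, 0, 1, 0]
    - [-1, 0, 0, 0.5, 0]
    - [-1, 0, 0, 0, 0]
    - [-1, 0, 0, 0, 0]

```text
time: 13.58
tool_pos: [0.4403, 0.0207, 0.0081]
tcp_rot: [2.419, 2.005, 0.0]
wrist_force: [-1.3, -0.8, 2.7]
width: 0.177
grip_force: 79.6
```

Call:
jog_arm:
  motion:
    - [-1, 0, 0, 1, 0]
    - [-1, 0, 0, 1, 0]
    - [-1, 0, 0, 0, 0]
    - [-1, 0, 0, 0, 0]

```text
time: 13.92
tool_pos: [0.4403, 0.0205, 0.0074]
tcp_rot: [-2.419, -2.005, 0.001]
wrist_force: [-7.1, -2.3, 18.1]
width: 0.176
grip_force: 81.4
```

Call:
jog_arm:
  motion:
    - [-1, 0, 0, -1, 0]
    - [-0.4, 0, 0, 0, 0]
    - [-0.2, 0, 0, 0, 0]
    - [0.2, 0, 0, 0, 0]
    - [0.6, 0, 0, 0, 0]
    - [1, 0, 0, 0, 0]
    - [1, 0, 0, 0, 0]
    - [1, 0, 0, 0, 0]

```text
time: 14.58
tool_pos: [0.44, 0.0208, 0.0066]
tcp_rot: [-2.419, -2.005, 0.0]
wrist_force: [-1.2, 0.2, 0.5]
width: 0.994
grip_force: 0.0
```

Call:
jog_arm:
  motion:
    - [1, 0, 0, -15, 0]
    - [1, 0, 0, -30, 0]
    - [1, 0, 0, -35, 0]
    - [1, 0, 0, -35, 0]
    - [1, 0, 0, -35, 0]
    - [1, 0, 0, -35, 0]
    - [1, 0, 0, -35, 0]
    - [1, 0, 0, 0, 0]

```text
time: 15.25
tool_pos: [0.4448, 0.0208, 0.2351]
tcp_rot: [2.412, 1.999, 0.017]
wrist_force: [1.1, -0.4, 1.0]
width: 1.0
grip_force: 0.0
```

Run:
```python
from h import *
c=cam("wrist");P=cloud(c);s=avg(2);print(s["time"],s["tool_pos"],yaw(s))
y=np.radians(79.3);ex=np.array([np.cos(y),np.sin(y)]);ey=np.array([-ex[1],ex[0]])
L=(P[...,:2]-[.4405,.0205])@np.stack([ex,ey]).T
for x0 in(-.05,-.03,-.01,.01,.05,.07,.09,.105):
    m=(abs(L[...,0]-x0)<.005)&(abs(L[...,1])<.005)&(c["d"]>0);print(x0,m.sum(),np.median(P[m][:,2]).round(4) if m.any() else 0)
# view of target pose over logger: logger est
y=np.radians(59.3);D=np.array([[np.cos(y),-np.sin(y)],[np.sin(y),np.cos(y)]])
lg=np.array([.553,.310])+D@[-.002,.032];print("logger",lg)
t=lg+ .02*np.array([np.cos(y),np.sin(y)])
plan([t[0],t[1],.25],59.3,10,s)
```

```text
sd [0.0004 0.     0.0005]
15.4 [0.44078175 0.02076767 0.22789694] 79.30680493092827
-0.05 78 0.0135
-0.03 90 0.0136
-0.01 90 0.0138
0.01 2307 0.3169
0.05 90 0.0076
0.07 91 0.0076
0.09 110 0.0078
0.105 109 0.0079
logger [0.52446364 0.32461767]
[33.3, 3.3, -2.2, np.float64(2.0)]
[33.4, 2.1, -2.2, np.float64(2.0)]
[33.4, 0.9, -2.2, np.float64(2.0)]
[33.4, -0.2, -2.2, np.float64(2.0)]
[33.4, -1.4, -2.2, np.float64(2.0)]
[33.4, -2.6, -2.2, np.float64(2.0)]
[33.2, -3.7, -2.2, np.float64(2.0)]
[33.1, -4.9, -2.2, np.float64(2.0)]
[32.9, -6.0, -2.2, np.float64(2.0)]
[32.7, -7.2, -2.2, np.float64(2.0)]
```

The spatula lies flat: handle top 13.6 mm high, blade top 7.7 mm along its whole length. Next I go over the logger.

Call:
jog_arm:
  motion:
    - [1, 33, 3, -2, 2]
    - [1, 33.5, 2, -2, 2]
    - [1, 33.5, 1, -2, 2]
    - [1, 33.5, 0, -2, 2]
    - [1, 33.5, -1.5, -2, 2]
    - [1, 33.5, -2.5, -2, 2]
    - [1, 33, -3.5, -2, 2]
    - [1, 33, -5, -2, 2]
    - [1, 33, -6, -2, 2]
    - [1, 32.5, -7, -2, 2]

```text
time: 16.23
tool_pos: [0.5329, 0.3424, 0.2434]
tcp_rot: [2.731, 1.552, -0.008]
wrist_force: [0.3, 0.3, -0.6]
width: 1.0
grip_force: 0.0
```

Call:
jog_arm:
  motion:
    - [1, 0, 0, 0, 0]
    - [1, 0, 0, 0, 0]
    - [1, 0, 0, 0, 0]

```text
time: 16.48
tool_pos: [0.5328, 0.3405, 0.2441]
tcp_rot: [2.729, 1.555, -0.008]
wrist_force: [-0.4, -0.5, -0.2]
width: 1.004
grip_force: 0.0
```

Run:
```python
from h import *
s=avg(3);c=cam("wrist");P=cloud(c);print(s["time"],s["tool_pos"],yaw(s))
cv2.imwrite("pics/lg.png",c["im"][...,::-1])
lg=np.array([.5245,.3246]);pl=lg+.064*np.array([np.sin(np.radians(59.3)),-np.cos(np.radians(59.3))])
r=np.linalg.norm(P[...,:2]-lg,axis=-1)
m=(P[...,2]>.115)&(P[...,2]<.135)&(r<.04)&(c["d"]>0);q=P[m]
print(m.sum(),q[:,2].mean(),cv2.minEnclosingCircle((q[:,:2]*1000).astype(np.float32)),q.mean(0))
m=(P[...,2]>.0915)&(P[...,2]<.105)&(np.linalg.norm(P[...,:2]-pl,axis=-1)<.03)&(c["d"]>0);q=P[m]
print("plug",m.sum(),q[:,2].mean(),cv2.minEnclosingCircle((q[:,:2]*1000).astype(np.float32)),q.mean(0),pl)
```

```text
sd [0.0001 0.0001 0.0003]
16.6333 [0.53318654 0.34002175 0.2452995 ] 59.24970837830526
633 0.12464432858347392 ((523.1569213867188, 323.4060974121094), 11.340374946594238) [0.52370229 0.32483834 0.12464433]
plug 745 0.09455152872247075 ((577.5099487304688, 290.6865234375), 13.987988471984863) [0.57769843 0.29137771 0.09455153] [0.57953055 0.29192525]
```

View pics/lg.png

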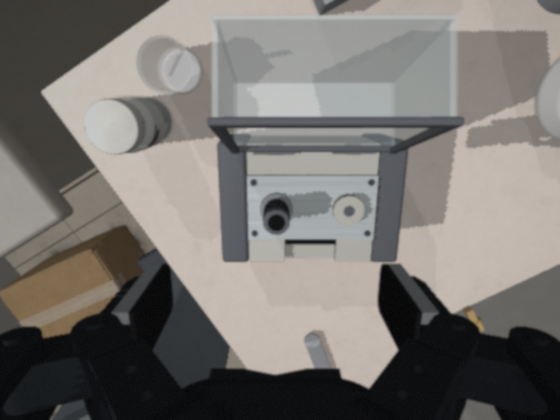

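The wrist view shows the open hood at the top of the picture, the logger head at (275,220) and the plug at (349,210). The vial at (115,125) and the beaker at (178,70) are well clear of the fingers, and the laid spatula tip is at (313,340).

Run:
```python
from h import *
s=avg(1)
plan([.5233,.3236,.14],59.1,4,s)
```

```text
sd [0. 0. 0.]
[-4.9, -0.1, 26.7, np.float64(0.0)]
[-4.9, -0.1, 26.7, np.float64(0.0)]
[-4.9, -0.1, 26.7, np.float64(0.0)]
[-4.9, -0.1, 26.7, np.float64(0.0)]
```

Call:
jog_arm:
  motion:
    - [1, -5, 0, 20, 0]
    - [1, -5, 0, 22, 0]
    - [1, -5, 0, 22, 0]
    - [1, -4.5, -0.4, 20, 0]
    - [1, 0, 0, 0, 0]
    - [1, 0, 0, 0, 0]

```text
time: 17.23
tool_pos: [0.5228, 0.3237, 0.1618]
tcp_rot: [-2.731, -1.553, 0.004]
wrist_force: [-0.0, 0.0, 0.1]
width: 1.002
grip_force: 0.0
```

Run:
```python
from h import *
s=avg(3);c=cam("wrist");P=cloud(c);print(s["time"],s["tool_pos"],yaw(s),s["wrist_force"])
T=(P-s["tool_pos"])@R.from_rotvec(s["tcp_rot"]).as_matrix()
def circ(lo,hi,ctr,rr,n):
    m=(P[...,2]>lo)&(P[...,2]<hi)&(np.linalg.norm(P[...,:2]-ctr,axis=-1)<rr)&(c["d"]>0);t=T[m]
    (a,b),r=cv2.minEnclosingCircle((t[:,:2]*1000).astype(np.float32));print(n,m.sum(),P[m][:,2].mean(),a,b,r,"bbox",(t.min(0)*1e3).round(1),(t.max(0)*1e3).round(1))
circ(.12,.13,[.5233,.3236],.02,"head");circ(.1,.13,[.5233,.3236],.02,"headall");circ(.088,.098,[.5233,.3236],.022,"shoulder");circ(.0915,.1,[.5776,.2910],.02,"plug")
```

```text
sd [0.0003 0.0003 0.0005]
17.3833 [0.52469081 0.32515127 0.1644321 ] 59.289583233107095 [ 0.24984127 -0.07160535  0.64537585]
head 1148 0.12553573994979603 -2.748034954071045 -0.5785567760467529 11.077077865600586 bbox [-13.6 -11.   36.9] [ 8.  10.  44.2]
headall 1524 0.1218705004631799 -2.4535038471221924 -0.7458738088607788 11.339176177978516 bbox [-13.6 -11.6  36.9] [ 8.8 10.3 64.2]
shoulder 565 0.0905259075633817 -2.586590528488159 -0.7400199770927429 14.861903190612793 bbox [-10.4 -15.4  66.6] [11.9 13.7 76.5]
plug 1388 0.09455065873756598 -2.684534788131714 63.06473159790039 13.951011657714844 bbox [-16.2  49.3  68. ] [11.3 76.6 73. ]
```

Call:
jog_arm:
  motion:
    - [1, -2.6, -0.7, 10, 0]
    - [1, 0, 0, 18, 0]
    - [1, 0, 0, 18, 0]
    - [1, 0, 0, 12, 0]
    - [1, 0, 0, 6, 0]
    - [1, 0, 0, 0, 0]
    - [1, 0, 0, 0, 0]
    - [1, 0, 0, 0, 0]
  force: 40

```text
time: 18.1
tool_pos: [0.5226, 0.3235, 0.0998]
tcp_rot: [2.73, 1.554, 0.003]
wrist_force: [1.2, -0.2, 0.5]
width: 1.0
grip_force: 0.0
```

Call:
jog_arm:
  motion:
    - [-1, 0, 0, 0, 0]
    - [-1, 0, 0, 0, 0]
    - [-1, 0, 0, 0, 0]
    - [-1, 0, 0, 0, 0]
    - [-1, 0, 0, 0, 0]
    - [-1, 0, 0, 0, 0]
    - [-1, 0, 0, 0, 0]
    - [-1, 0, 0, 0, 0]
    - [-1, 0, 0, 0, 0]

```text
time: 18.85
tool_pos: [0.523, 0.3228, 0.0995]
tcp_rot: [2.729, 1.554, 0.003]
wrist_force: [4.0, -3.3, 2.6]
width: 0.241
grip_force: 39.9
```

Run:
```python
from h import *
s=avg(6);print(s["time"],s["tool_pos"],yaw(s),s["width"],s["grip_force"]);M=R.from_rotvec(s["tcp_rot"]).as_matrix()
print("tool force",M.T@s["wrist_force"],"torque",M.T@s["torque"])
```

```text
sd [0. 0. 0.]
19.15 [0.5230221  0.32278787 0.09949305] 59.31279184420411 0.2401828256971129 39.94961321353912
tool force [-0.71214476  5.27022988 -2.30513908] torque [-1.01841915 -0.14811706 -0.01368855]
```

Call:
jog_arm:
  motion:
    - [-1, 0, 1, 0, 0]
    - [-1, 0, 0.5, 0, 0]
    - [-1, 0, 0, 0, 0]
    - [-1, 0, 0, 0, 0]
    - [-1, 0, 0, 0, 0]

```text
time: 19.57
tool_pos: [0.5231, 0.3227, 0.0993]
tcp_rot: [-2.73, -1.554, -0.001]
wrist_force: [1.2, -1.7, 4.6]
width: 0.247
grip_force: 40.2
```

```bash
cat > f.py <<'E'
from h import *
s=avg(5);print(s["time"],s["tool_pos"],yaw(s),s["width"],s["grip_force"]);M=R.from_rotvec(s["tcp_rot"]).as_matrix()
print("tool force",M.T@s["wrist_force"],"torque",M.T@s["torque"])
E
python3 f.py
```

```text
sd [0. 0. 0.]
19.8167 [0.52314568 0.32267638 0.0993423 ] 59.305774912009404 0.241939703012379 40.24585425853729
tool force [-0.89633003  1.18076557 -5.10119955] torque [-0.21815213 -0.09360854  0.05166681]
```

Call:
jog_arm:
  motion:
    - [-1, -0.3, 0.4, 0, 0]
    - [-1, 0, 0, -2, 0]
    - [-1, 0, 0, -2, 0]
    - [-1, 0, 0, -2, 0]
    - [-1, 0, 0, -2, 0]
    - [-1, 0, 0, 0, 0]
    - [-1, 0, 0, 0, 0]
    - [-1, 0, 0, 0, 0]

```text
time: 20.48
tool_pos: [0.5229, 0.3219, 0.1068]
tcp_rot: [-2.73, -1.554, 0.001]
wrist_force: [0.6, 0.9, -1.8]
width: 0.249
grip_force: 39.4
```

```bash
python3 f.py
```

```text
sd [0. 0. 0.]
20.7333 [0.52295634 0.32184967 0.10675679] 59.30264537568441 0.23994815382979123 39.520851373672485
tool force [1.12801492 0.11331308 0.10492482] torque [-0.04085769  0.21688278  0.00729805]
```

Call:
jog_arm:
  motion:
    - [-1, 0.3, 0, -3, 0]
    - [-1, 0, 0, -4, 0]
    - [-1, 0, 0, -4, 0]
    - [-1, 0, 0, -3, 0]
    - [-1, 0, 0, -2, 0]
    - [-1, 0, 0, 0, 0]
    - [-1, 0, 0, 0, 0]

```text
time: 21.32
tool_pos: [0.5234, 0.322, 0.1231]
tcp_rot: [2.73, 1.554, 0.0]
wrist_force: [-0.1, 0.6, -1.4]
width: 0.243
grip_force: 39.6
```

```bash
python3 f.py
```

```text
sd [0.     0.     0.0001]
21.5667 [0.5232783  0.32193657 0.12262761] 59.30608982029507 0.24093683156891155 39.6284294128418
tool force [0.18360846 0.23256243 0.85876877] torque [0.00529358 0.07012608 0.04810086]
```

Call:
jog_arm:
  motion:
    - [-1, 0, 0, -3, 0]
    - [-1, 0, 0, -4, 0]
    - [-1, 0, 0, -4, 0]
    - [-1, 0, 0, -3, 0]
    - [-1, 0, 0, -2.5, 0]
    - [-1, 0, 0, 0, 0]
    - [-1, 0, 0, 0, 0]
    - [-1, 0, 0, 0, 0]

```text
time: 22.23
tool_pos: [0.5234, 0.322, 0.1393]
tcp_rot: [2.73, 1.554, 0.0]
wrist_force: [-0.0, -0.0, -1.0]
width: 0.243
grip_force: 39.6
```

```bash
python3 f.py
python3 - <<'E'
from h import *
c=hood()
# logger stem/shoulder: depth from wrist and side
w=cam("wrist");s=bot.read_state()
y=np.radians(59.1);D=np.array([[np.cos(y),np.sin(y)],[-np.sin(y),np.cos(y)]])
for n,k in(("side",c),("wrist",w)):
    P=cloud(k);L=(P[...,:2]-s["tool_pos"][:2])@D.T
    m=(np.hypot(L[...,0],L[...,1])<.018)&(P[...,2]>.09)&(P[...,2]<.2)&(k["d"]>0)
    q=np.c_[L[m],P[m][:,2]]
    print(n,len(q))
    for z in np.arange(.09,.175,.004):
        t=q[(q[:,2]>=z)&(q[:,2]<z+.004)]
        if len(t)>2:print(z.round(3),len(t),(t.min(0)*1e3).round(1)[:2],(t.max(0)*1e3).round(1)[:2])
P=cloud(w);pl=np.array([.5776,.2910]);m=(P[...,2]>.0915)&(P[...,2]<.1)&(np.linalg.norm(P[...,:2]-pl,axis=-1)<.025)&(w["d"]>0)
if m.any():print("plug",m.sum(),P[m].mean(0))
cv2.imwrite("pics/fin.png",w["im"][...,::-1])
E
```

```text
sd [0. 0. 0.]
22.4833 [0.52333751 0.32195425 0.13906732] 59.30396894980204 0.24083305685886575 39.59796845912933
tool force [0.32840542 0.30935236 0.88877871] torque [ 0.02639752  0.02682385 -0.03567997]
0.1 66 [0.048 0.08  0.114] 0.067
0.11 69 [0.052 0.084 0.115] 0.067
0.12 63 [0.055 0.087 0.119] 0.068
0.13 80 [0.058 0.09  0.121] 0.067
0.14 64 [-0.007  0.094  0.124] 0.067
0.15 91 [-0.008  0.087  0.127] 0.065
0.16 89 [-0.011  0.092  0.129] 0.066
0.17 102 [0.069 0.113 0.133] 0.065
0.18 115 [-0.015  0.096  0.12 ] 0.062
0.19 47 [-0.017  0.075  0.085] 0.063
0.2 14 [-0.019 -0.013  0.011] 0.054
0.21 22 [-0.021 -0.01   0.011] 0.054
0.22 18 [-0.022 -0.009  0.012] 0.055
side 87
0.09 11 [-13.9 -10.3] [13.2 13.7]
0.094 5 [-4.   4.2] [6.6 7.3]
0.098 6 [-4.5  4.9] [6.1 8.1]
0.102 4 [-4.7  1.9] [5.7 6.1]
0.106 6 [-5.1  2.9] [2.6 7.6]
0.11 5 [-5.3  1.5] [7.6 6.1]
0.114 3 [-3.2  4.5] [2.  7.1]
0.126 5 [0.3 7.7] [13.3 14.6]
0.13 26 [-12.5  -9.4] [13.1 16.4]
0.15 3 [-11.  -13.9] [-7.4 16.4]
wrist 7737
0.09 51 [ 1.8 -6. ] [7.6 7.3]
0.094 43 [ 3.9 -5.2] [7.6 6.6]
0.098 48 [ 4.8 -4.6] [7.7 6. ]
0.102 20 [ 6.6 -2.8] [7.6 4.2]
0.122 7 [  4.2 -11. ] [14.6 15.4]
0.126 631 [  2.5 -13.4] [15.4 15.2]
0.13 170 [  3.8 -11.2] [15.  13.6]
0.134 160 [ 4.1 -9.1] [11.9 11.3]
0.138 189 [ 3.5 -9.2] [11.8 11.6]
0.142 226 [  4.7 -14.8] [11.8 14.7]
0.146 261 [  3.3 -14.6] [11.9 14.7]
0.15 340 [  3.9 -14.6] [12.2 14.8]
0.154 379 [-11.7 -15. ] [11.7 14.8]
0.158 391 [-11.4 -14.7] [11.8 14.9]
0.162 1977 [-11.4 -14.9] [11.8 14.8]
0.166 824 [-11.1 -14.7] [11.6 14.5]
0.17 257 [-11.8 -14.9] [11.1 15.1]
0.174 837 [-12.1 -14.8] [11.3 15.2]
plug 1775 [0.57775798 0.2913576  0.09456202]
```

Run:
```python
from h import *
w=cam("wrist");s=bot.read_state();P=cloud(w);r=np.linalg.norm(P[...,:2]-s["tool_pos"][:2],axis=-1)
m=(r>.0125)&(r<.015)&(P[...,2]>.12)&(P[...,2]<.137)&(w["d"]>0);z=np.median(P[m][:,2]);print("shoulder top",m.sum(),z,s["joint_vel"].round(4))
if .126<z<.134: print(bot.finish_job())
```

```text
shoulder top 374 0.1293463511233377 [-0.0005  0.0001  0.0005 -0.0002 -0.0023  0.001 ]
the job is handed in; nothing more can be done
None
```

The job is handed in (verdict not shown): the cover leans on its stop at about 1.85 rad after a second lift with the spatula, the spatula lies flat and let go, the plug is undisturbed, and the logger is held at rest, drawn up about 39–40 mm.

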